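Seat a lath in the drilling jig and clamp it down

ROBOT

A 6-joint arm with a two-finger parallel gripper is mounted at the origin on a cart in front of the work surface, level with it; the furniture and walls round the work are solid. World frame = base frame: x ahead of the robot, y to its left, z up, the work surface at z = 0. Lengths are in m, angles in rad, forces in N, time in s.
With the tool pointing down it reaches from about 0.375 to 0.9 m from the base axis. Payload 3.1 kg.
Tool frame: the origin (TCP) lies at the very end of the fingers, on their centre line; the grasp point (between the pads) lies 19 mm behind it; z points along the fingers, y is the line along which they close (so a half turn about z gives the same grasp; the last joint's range is limited). The gripper opens to 87 mm and grips with 3 to 60 N. Pads are 19 mm wide; open, the fingers measure 117 mm over their backs; the gripper's body (75 mm by 190 mm) begins 51 mm behind the grasp point.
Start: joints at [1.143, 0.527, 1.433, -0, 1.181, -0.178], TCP at [0.154, 0.606, 0.201] pointing down, gripper open.
Joint ranges: [-3.08, 3.08], [-0.75, 2.2], [0.22, 2.44], [-1.43, 4.57], [0, 2.65], [-2.85, 2.85]. Speed limits (rad/s): [2.79, 2.79, 3.14, 3.14, 3.14, 3.14].

INTERFACE

Orientations are given as a unit quaternion [x, y, z, w].
In Python, from rig import robot gives the robot as it stands. The module is installed in compiled form; this text tells all that it offers.
- The arm moves only by the tool servo_tool, never from a script. Its argument "rows" is one flat list of numbers, 5 for each row, row after row: the closure, from -1 (fully open) to 1 (shut), so that 0 is half open, then the shift along the tool's x, y, z in m, then the turn about the tool's z in degrees. A call has 1 to 5 rows; each row shifts and turns the commanded pose from where the row before left it, along the tool's axes as they then stand; what a row does not reach is not made up. A row lasts 1/12 s, in which the tool goes at most 41.7 mm and 7.16 degrees, less where a joint would pass 70% of its speed; a pose out of reach is approached as far as the arm can. A call with a gripper value outside its range is refused whole. The fingers move at their own pace and stop on an object; "newtons" is the grip in N (left out, the last holds). Time passes only in rows, so rows that do not move let the fingers close. It gives the time, the measured TCP pose, the force, the opening and the grip force at its end, in the units of the state.
- robot.get_obs(): the state, without advancing time (a new reading comes with each control period).
- robot.camera(name): name is "scene" or "top" or "wrist"; returns a dict with "pixels" (400x640x3 uint8, red, green, blue), "intrinsics" (3x3 intrinsics, pixels), "dist" ([k1, k2, p1, p2, k3] as OpenCV has them; the pictures are not rectified), "rvec" (rotation vector, rad) and "tvec" (3), from world to camera coordinates, as OpenCV has them; the wrist camera has in their place "mount" (4x4, takes a point from camera to tool coordinates, whose origin is the TCP and whose axes are the flange's). Camera axes: x right, y down, z forward; pixel columns grow to the right and rows downward; lengths in m; the calibration is good to about 2 mm. A picture is of the moment at which its call begins: read the wrist's pose just before it. There is no depth.
- robot.hand_in(): hands the job in; it is judged then, once.
Trained networks look in a picture, given as the dict that the camera call returned (one of the last four; its "shot" number tells which), for a name from the list of things; names that differ only in an ending like _2 or _b are one class to them, and where a whole thing is asked for, a point or a joint stands for the part that bears it (a point fixed in the world has none). Each returns a list of dicts, best first, with "score" (0 to 1); they miss things now and then, are a little off and sometimes report something else, mostly with a low value. They report only what shows in the picture. A call takes as long as a camera call.
- robot.spot_in(picture, query): "at" ([x, y, z] in m, in world coordinates, good to about 4 mm: the middle of the surface that is visible of it).
- robot.outline_of(picture, query): "region" (400x640 bool, what is visible of it).
- robot.place_of(picture, query): "at" ([x, y, z] in m, in world coordinates, good to about 4 mm: a listed point, or the origin of a listed thing).
The state is a dict: "time": time; "q": joint angles; "joint_velocities": joint speeds; "joint_torque": joint torques, N m; "position": TCP position; "tool_rot": TCP orientation; "ft_force": force on the tool from outside, world axes, zero at the start; "moment": the same for the moment, N m; "grip_width": finger opening in m; "grip_force": force on a finger pad.
Only numpy, scipy, OpenCV 4.12 (cv2) and the standard library are available. Lean on these libraries where they do the work, as an engineer would, in place of code of your own. Each camera call takes 0.05 s, during which the arm holds its last target. There are 200 camera calls.

TASK

Get the brown timber lath ready for drilling. Without picking it up, push it home across the plywood jig: one long side flat along the aluminium back fence, and one end in under the drill guide and hard up against the dark end stop. Then push the raised arm of the toggle clamp over and down so that its pad bears firmly on the lath. Keep the lath flat on the jig all the while, and leave everything else on the bench where it is.

Things in the scene. Friction and masses are not known exactly. Their poses are not given: they have to be found in the camera images.
- jig: Drilling jig fixed to the bench: a plywood board 210 (its x) by 360 mm (its y), 12 mm thick. Origin: centre of its underside; z up. The lath slides on the board's top, z = 12 mm in this frame. A lath fully home has its centre at x = 3, y = -62.5, z = 19 mm of this frame and its y axis along the jig's y. All places 'in the jig's frame' below are in these axes.
- fence_face (a point): Aluminium back fence, a straight bar along the jig's y that stops the lath's long side. This point is on its front face (which looks to the jig's -x), at x = 15, y = 5, z = 18 mm in the jig's frame; the bar runs 155 mm either way from here and is 12 mm high above the board.
- stop_face (a point): Dark steel end stop at the fence's -y end, which stops the lath's end. This point is on its face (which looks to the jig's +y), at x = 3, y = -140, z = 18 mm in the jig's frame; the block is 12 mm high above the board and reaches from x = -29 mm to the fence.
- drill_bush (a point): Steel bush of the drill guide; this point is on top of it, at x = 3, y = -120, z = 49.5 mm in the jig's frame. The guide's aluminium plate, 24 mm wide in y, reaches from behind the fence out over the lath's path to x = -10 mm; its underside is 18 mm above the board, so the 14 mm lath passes under it.
- lath_mid (a point): Brown timber lath offcut, 155 mm long (its y axis), 24 mm wide (its x axis), 14 mm high (z), about 35 g, loose on the jig's board in front of the fence, short of the stop and not quite parallel. This point is its centre, half-way up.
- clamp_arm (a joint): Angle q of the toggle clamp's arm, rad: 0 = down, level over the lath (its pad meets the lath's top at about 0.02); 1.48 = fully open, the arm pointing straight up. It starts raised, 1.2 to 1.45. The hinge is stiff (0.15 N m), so the arm stays where it is left; it has no spring.
- clamp_hinge (a point): Clamp's hinge pin, at x = 65, y = -80, z = 53 mm in the jig's frame, along the jig's y. The arm runs 76 mm from it along (-cos q, 0, sin q) of the jig's frame: two steel bars, 16 mm over both, back edge (top edge when down) 10 mm from the pin's line towards (sin q, 0, cos q). Open, the red handle lies back from the pin towards the jig's +x: 100 mm long, top 60 to 95 mm above the bench.
- clamp_pad (a point): Centre of the lower face of the clamp arm's rubber pad, 13 mm across; it moves with the arm. The pad's spindle crosses the arm 62 mm from the hinge pin: the pad's face is 28 mm from the pin's line on the lath's side, and the spindle's other end stands 7 mm out of the arm's back edge.
- marker_black: White marker pen with a black cap, 137 mm long, lying on the jig's board behind the fence; leave it. Origin: centre of its underside.
- measure: Yellow and black pocket tape measure, 64 x 75 x 30 mm, on the bench left of the jig; leave it. Origin: centre of its underside.
- driver: Screwdriver with a yellow and black handle, 192 mm long, on the bench right of the jig; leave it. Origin: centre of its underside.
- level: Short aluminium spirit level, 214 x 22 x 42 mm, along the right-hand side of the bench; leave it. Origin: centre of its underside.

How it is judged:
On the way:
1. the lath is home against fence and stop while the clamp is still open (x of lath_mid in the frame of jig above 0 m and y of lath_mid in the frame of jig below -0.0595 m and angle between the y axis of lath_mid and the y axis of jig, either way round below 0.03 rad and value of joint clamp_arm above 0.5 rad), for 0.2 s.
At the end, for the whole second after the job is handed in: The lath lies on the board within 3 mm of the fence and of the end stop, parallel to the fence within 0.03 rad, and the clamp arm is down (angle under 0.045 rad) with its pad bearing on the lath (more than 0.3 N) (x of lath_mid in the frame of jig above 0 m and y of lath_mid in the frame of jig below -0.0595 m and z of lath_mid in the frame of jig below 0.022 m and angle between the y axis of lath_mid and the y axis of jig, either way round below 0.03 rad and value of joint clamp_arm below 0.045 rad and contact force between clamp_arm and lath above 0.3 N); the robot touches nothing.
It fails at once if the lath is lifted more than 10 mm off the board or tipped (z of lath_mid in the frame of jig above 0.029 m or angle between lath_mid's own z axis and vertical above 0.3 rad).
It fails at once if a bystander is shifted more than 20 mm (distance of any of marker_black, measure, driver, level from where it was at the start of the episode above 0.02 m).
It also fails if it takes over 61 s, if anything falls off the work surface, if the arm or the gripper's body presses on something with over 40 N, if the wrist force passes 120 N, or if a joint passes its speed limit or range.

## Working session

There is one attempt and no reset: what is moved stays moved. The work goes in short steps, Python scripts to look and compute and a tool call to move; the robot and the scene stay as the last step left them, time stands still between calls to the robot, and variables do not carry over. Pictures are saved under pics/ and viewed, at most 10 in all, crops included, and the job is handed in when it is done.

Besides the shell and the picture viewer there is one more tool, called after "Request:" as a command line: name --argument value ..., lists and objects as JSON in quotes. servo_tool: Moves the arm, as the interface text tells. Its arguments: {"type":"object","properties":{"rows":{"type":"array","items":{"type":"number"}},"newtons":{"type":"number"}},"required":["rows"]}

```bash
mkdir -p pics
python3 - <<'E'
from rig import robot
import cv2,numpy as np
o=robot.get_obs();print({k:np.round(v,4).tolist() for k,v in o.items()})
for n in("top","scene"):
    p=robot.camera(n);cv2.imwrite(f"pics/{n}0.png",p["pixels"][:,:,::-1])
    for q in["jig","fence_face","stop_face","drill_bush","lath_mid","clamp_hinge","clamp_pad","measure","driver","level","marker_black"]:
        r=robot.place_of(p,q)
        print(n,q,[(np.round(a["at"],4).tolist(),round(a["score"],2)) for a in r[:2]])
    for q in["lath_mid"]:
        for a in robot.outline_of(p,q)[:1]:
            c=cv2.minAreaRect(np.argwhere(a["region"])[:,::-1].astype(np.float32));print("rect",c,cv2.boxPoints(c).tolist())
E
```

```text
{'time': 0.0, 'q': [1.1425, 0.5285, 1.4339, 0.0, 1.1814, -0.1785], 'joint_velocities': [-0.0006, -0.0006, 0.0005, 0.0008, 0.0022, 0.0], 'joint_torque': [-0.0003, -44.0037, -17.659, 0.0633, 0.0583, -0.0002], 'position': [0.1541, 0.6049, 0.1998], 'tool_rot': [0.1246, 0.9922, -0.0011, -0.0003], 'ft_force': [0.196, -0.2685, -0.3181], 'moment': [0.0199, -0.033, 0.0392], 'grip_force': 0.0, 'grip_width': 0.0871}
top jig [([0.5757, 0.096, 0.0024], 0.94)]
top fence_face [([0.592, 0.1009, 0.0169], 0.61)]
top stop_face [([0.5991, -0.0432, 0.0162], 0.83)]
top drill_bush [([0.5985, -0.0216, 0.0458], 0.73)]
top lath_mid [([0.5371, 0.1355, 0.015], 0.81)]
top clamp_hinge [([0.652, 0.0256, 0.049], 0.85)]
top clamp_pad [([0.6085, 0.0229, 0.1058], 0.58)]
top measure [([0.545, 0.3248, -0.0003], 0.92)]
top driver [([0.6007, -0.1225, 0.0016], 0.62)]
top level [([0.5041, -0.4144, 0.0023], 0.94)]
top marker_black [([0.6414, 0.1965, 0.0084], 0.57)]
scene jig [([0.5756, 0.0986, -0.0057], 0.74)]
scene fence_face [([0.5946, 0.107, 0.0173], 0.61)]
scene stop_face [([0.6026, -0.0453, 0.0192], 0.92)]
scene drill_bush [([0.5935, -0.022, 0.0509], 0.88)]
scene lath_mid [([0.6523, 0.0249, 0.0547], 0.73), ([0.5347, 0.1349, 0.0175], 0.64)]
scene clamp_hinge [([0.6502, 0.0233, 0.0563], 0.94)]
scene clamp_pad [([0.607, 0.0168, 0.1012], 0.41)]
scene measure [([0.5472, 0.3222, 0.0001], 0.67)]
scene driver [([0.5996, -0.12, 0.0015], 0.8)]
scene level [([0.4992, -0.4134, -0.0007], 0.72)]
scene marker_black [([0.6413, 0.1913, 0.0089], 0.64)]
rect ((253.5, 218.0), (10.0, 59.0), 90.0) [[224.0, 213.0], [283.0, 213.0], [283.0, 223.0], [224.0, 223.0]]
```

View pics/top0.png

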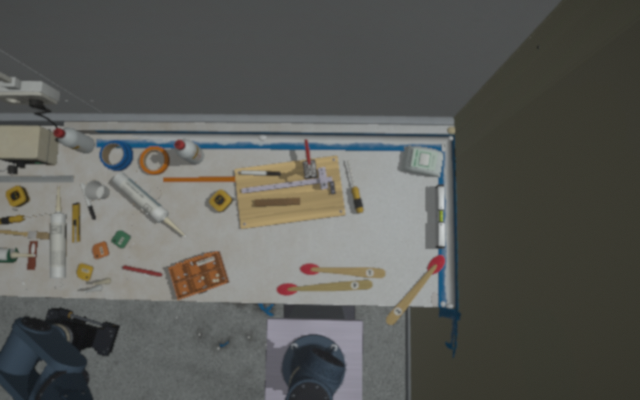

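View pics/scene0.png

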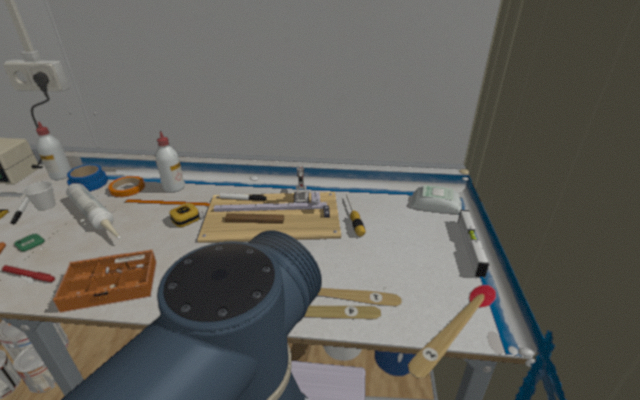

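The top view shows the jig around (290,192), with the lath at (276,202), the clamp at (310,170) and the driver at (355,188). The jig is yawed about +7°. The scene view agrees, apart from one false lath detection on the clamp. I'll move above the jig for a wrist view.

Request:
servo_tool --rows '[-1,-0.0256,-0.0224,-0.0072,0,-1,-0.0256,-0.0224,-0.0072,0,-1,-0.0256,-0.0224,-0.0072,0,-1,-0.0256,-0.0224,-0.0072,0,-1,-0.0256,-0.0224,-0.0072,0]'

```text
time: 1.72
position: [0.2514, 0.4642, 0.2372]
tool_rot: [0.124, 0.992, 0.0, 0.0]
ft_force: [0.5, 1.3, -0.1]
grip_width: 0.0867
grip_force: 0.0
```

Request:
servo_tool --rows '[-1,-0.0256,-0.0224,-0.0072,0,-1,-0.0256,-0.0224,-0.0072,0,-1,-0.0256,-0.0224,-0.0072,0,-1,-0.0256,-0.0224,-0.0072,0,-1,-0.0256,-0.0224,-0.0072,0]'

```text
time: 2.13
position: [0.3478, 0.3238, 0.2734]
tool_rot: [0.124, 0.992, 0.0, 0.0]
ft_force: [0.9, 0.4, -0.6]
grip_width: 0.087
grip_force: 0.0
```

Request:
servo_tool --rows '[-1,-0.0256,-0.0224,-0.0072,0,-1,-0.0256,-0.0224,-0.0072,0,-1,-0.0256,-0.0224,-0.0072,0,-1,-0.0256,-0.0224,-0.0072,0,-1,-0.0256,-0.0224,-0.0072,0]'

```text
time: 2.55
position: [0.4442, 0.1835, 0.3095]
tool_rot: [0.125, 0.992, 0.0, 0.0]
ft_force: [0.4, 0.6, -1.2]
grip_width: 0.0871
grip_force: 0.0
```

Request:
servo_tool --rows '[-1,-0.0256,-0.0224,-0.0072,0,-1,-0.0256,-0.0224,-0.0072,0,-1,-0.0256,-0.0224,-0.0072,0,-1,0,0,0,-5.4,-1,0,0,0,-5.4]'

```text
time: 2.97
position: [0.5029, 0.099, 0.3309]
tool_rot: [0.03, 1.0, -0.0, 0.001]
ft_force: [-0.5, 0.7, -1.0]
grip_width: 0.0867
grip_force: 0.0
```

Request:
servo_tool --rows '[-1,0,0,0,-5.4,-1,0,0,0,-5.4,-1,0,0,0,0,-1,0,0,0,0]'

```text
time: 3.3
position: [0.5012, 0.101, 0.3305]
tool_rot: [-0.062, 0.998, 0.0, 0.0]
ft_force: [-0.3, 0.7, 0.3]
grip_width: 0.087
grip_force: 0.0
```

```bash
cat > h.py <<'E'
from rig import robot
import cv2,numpy as np
from scipy.spatial.transform import Rotation as R
P={"jig":(0,0,0),"fence_face":(15,5,18),"stop_face":(3,-140,18),"drill_bush":(3,-120,49.5),"clamp_hinge":(65,-80,53)}
def shot(n):
    o=robot.get_obs();p=robot.camera(n)
    if n=="wrist":
        T=np.eye(4);T[:3,:3]=R.from_quat(o["tool_rot"]).as_matrix();T[:3,3]=o["position"]
        W=np.linalg.inv(T@p["mount"])
    else:
        W=np.eye(4);W[:3,:3]=cv2.Rodrigues(np.array(p["rvec"]))[0];W[:3,3]=np.ravel(p["tvec"])
    return p,W
def rays(p,W,px,z):
    u=cv2.undistortPoints(np.float32(px).reshape(-1,1,2),np.array(p["intrinsics"]),np.array(p["dist"]))[:,0]
    C=np.linalg.inv(W);d=np.c_[u,np.ones(len(u))]@C[:3,:3].T;c=C[:3,3]
    return c+d*((z-c[2])/d[:,2])[:,None]
def proj(p,W,X):
    return cv2.projectPoints(np.float64(X),cv2.Rodrigues(W[:3,:3])[0],W[:3,3],np.array(p["intrinsics"]),np.array(p["dist"]))[0][:,0]
def place(p,q):
    r=robot.place_of(p,q);return (np.array(r[0]["at"]),r[0]["score"]) if r else None
def lathpoly(p,W,z=.026):
    for a in robot.outline_of(p,"lath_mid"):
        X=rays(p,W,np.argwhere(a["region"])[:,::-1],z)[:,:2]
        print("lath",round(a["score"],2),cv2.minAreaRect((X*1000).astype(np.float32)))
E
python3 - <<'E'
from h import *
o=robot.get_obs();print(o["time"],np.round(o["position"],4),np.round(o["tool_rot"],4),np.round(o["q"],3))
p,W=shot("wrist");cv2.imwrite("pics/w1.png",p["pixels"][:,:,::-1])
print(np.round(p["mount"],3).tolist())
for q in list(P)+["lath_mid","clamp_pad"]:
    r=place(p,q);print(q,r and (np.round(r[0],4),round(r[1],2)))
lathpoly(p,W)
E
```

```text
3.3 [0.5012 0.101  0.3305] [-0.0623  0.9981  0.      0.    ] [-0.02   0.235  1.532  0.     1.374 -1.716]
[[0.0, -0.954, -0.3, 0.084], [1.0, 0.0, -0.001, 0.0], [0.001, -0.3, 0.954, -0.183], [0.0, 0.0, 0.0, 1.0]]
jig (array([ 5.734e-01,  9.470e-02, -5.000e-04]), 0.66)
fence_face (array([0.5959, 0.1029, 0.0174]), 0.8)
stop_face (array([ 0.6037, -0.0423,  0.0195]), 0.76)
drill_bush (array([ 0.6022, -0.0252,  0.0494]), 0.95)
clamp_hinge (array([0.6531, 0.0251, 0.0506]), 0.58)
lath_mid (array([0.5391, 0.1321, 0.0208]), 0.71)
clamp_pad (array([0.6121, 0.0217, 0.0975]), 0.82)
lath 0.89 ((537.37158203125, 134.94598388671875), (26.294099807739258, 153.40744018554688), 3.1930460929870605)
```

View pics/w1.png

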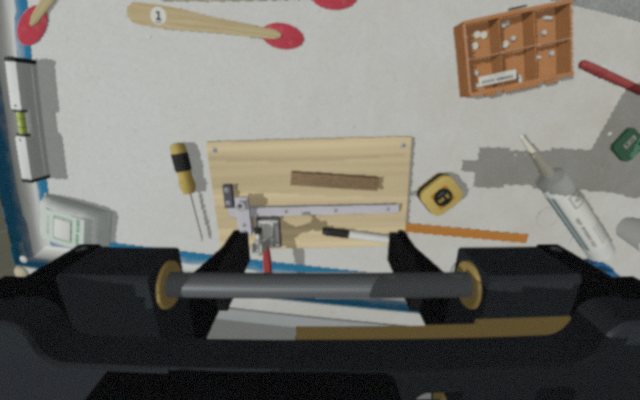

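The wrist view shows the board's front edge from (208,142) to (411,137), the fence from (250,211) to (400,207), the lath from (291,180) to (379,182), and the clamp at (268,235). I'll fit the jig pose from these.

Run:
```python
from h import *
from scipy.optimize import least_squares
p,W=shot("wrist")
# refine board front edge: yellow mask
hsv=cv2.cvtColor(p["pixels"],cv2.COLOR_RGB2HSV)
im=cv2.cvtColor(p["pixels"],cv2.COLOR_RGB2GRAY).astype(float)
pts=[]
S=hsv[:,:,1].astype(float)
for u in range(220,402,6):
    c=S[128:152,u];d=np.diff(c);pts.append((u,128.5+np.argmax(d)))
X=rays(p,W,pts,.012);l=cv2.fitLine(np.float32(X[:,:2]),cv2.DIST_HUBER,0,1e-4,1e-4).ravel();print("front edge",l,np.degrees(np.arctan2(l[0],l[1])))
print("corners",rays(p,W,[(208,142),(411,137)],.012))
a=robot.outline_of(p,"jig")
A=[];B=[];w=[]
for n in("wrist","top","scene"):
    q,V=(p,W) if n=="wrist" else shot(n)
    for k,v in P.items():
        r=place(q,k)
        if r and r[1]>.5:A.append(v[:2]);B.append(r[0][:2]*1000)
A=np.array(A,float);B=np.array(B)
f=lambda t:(A@np.array([[np.cos(t[2]),np.sin(t[2])],[-np.sin(t[2]),np.cos(t[2])]])+t[:2]-B).ravel()
s=least_squares(f,[575,96,.1],loss="soft_l1",f_scale=3);print("fit",s.x,np.degrees(s.x[2]))
print(np.round(f(s.x).reshape(-1,2),1).tolist())
cr=cv2.resize(p["pixels"][120:270,190:430],None,fx=3.3,fy=3.3,interpolation=cv2.INTER_CUBIC);cv2.imwrite("pics/w1c.png",cr[:,:,::-1])
```

```text
front edge [ 0.14910437 -0.98882145  0.47077364  0.08279426] 171.42497
corners [[ 0.49947379 -0.09226925  0.012     ]
 [ 0.4465197   0.25556459  0.012     ]]
fit [5.78839498e+02 9.42713512e+01 1.41509806e-01] 8.10791466946746
[[3.4, 1.7], [-2.0, -2.7], [-4.4, 0.9], [1.1, -1.4], [0.8, 0.7], [4.1, 2.0], [-0.1, -2.5], [0.3, -1.2], [-0.0, -2.4], [-26.7, 76.9], [-58.2, 76.1], [3.1, -2.1], [1.5, -0.9]]
```

View pics/w1c.png

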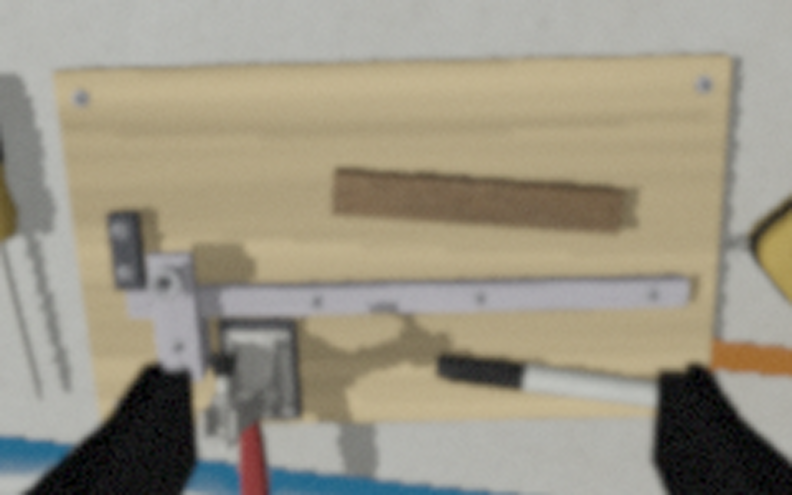

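Request:
servo_tool --rows '[-1,0,0,0,-1.3,-1,0,0.004,0.035,0,-1,0,0.004,0.035,0,-1,0,0.004,0.035,0,-1,0,0.004,0.035,0]'

```text
time: 5.12
position: [0.4991, 0.117, 0.1896]
tool_rot: [-0.075, 0.997, -0.0, 0.001]
ft_force: [1.0, -0.3, -0.3]
grip_width: 0.0865
grip_force: 0.0
```

Request:
servo_tool --rows '[-1,0,0.004,0.035,0,-1,0,0.004,0.035,0,-1,0,0.004,0.035,0,-1,0,0,0.03,0,-1,0,0,0.02,0]'

```text
time: 5.53
position: [0.4957, 0.1288, 0.0327]
tool_rot: [-0.076, 0.997, 0.0, -0.002]
ft_force: [-0.6, 0.4, 0.3]
grip_width: 0.087
grip_force: 0.0
```

Request:
servo_tool --rows '[-1,0,0,0.012,0,-1,0,0,0.006,0,-1,0,0,0,0]'

```text
time: 5.78
position: [0.4965, 0.1286, 0.0162]
tool_rot: [-0.075, 0.997, 0.0, -0.001]
ft_force: [-0.2, -0.9, 0.5]
grip_width: 0.087
grip_force: 0.0
```

```bash
cat >> h.py <<'E'
J=np.array([.578,.0955]);TH=np.radians(8.4)
RJ=np.array([[np.cos(TH),-np.sin(TH)],[np.sin(TH),np.cos(TH)]])
def st():
    o=robot.get_obs();M=R.from_quat(o["tool_rot"]).as_matrix()
    print("t",o["time"],"jig",np.round(RJ.T@(o["position"][:2]-J)*1000,1),"z",round(o["position"][2]*1000,1),"yaw",np.round(np.degrees(np.arctan2(-M[0,1],M[1,1])),2),"F",np.round(RJ.T@o["ft_force"][:2],1),round(o["ft_force"][2],1))
E
python3 -c "
from h import *
st()
p,W=shot('top');lathpoly(p,W);p,W=shot('wrist');lathpoly(p,W)"
```

```text
t 5.7833 jig [-75.8  44.7] z 16.2 yaw 8.62 F [-0.3 -0.8] 0.5
lath 0.44 ((605.9254150390625, 99.25321197509766), (279.66387939453125, 356.6802062988281), 8.511374473571777)
lath 0.84 ((533.2401733398438, 142.27981567382812), (31.4269962310791, 116.6666259765625), 3.3870298862457275)
```

Request:
servo_tool --rows '[-1,-0.008,0,0,0,-1,-0.008,0,0,0,-1,-0.007,0,0,0,-1,-0.006,0,0,0,-1,-0.005,0,0,0]'

```text
time: 6.4
position: [0.5323, 0.1339, 0.0178]
tool_rot: [-0.075, 0.997, -0.0, 0.001]
ft_force: [0.4, 0.4, 0.1]
grip_width: 0.0871
grip_force: 0.0
```

Request:
servo_tool --rows '[-1,-0.005,0,0,0,-1,-0.005,0,0,0,-1,-0.004,0,0,0,-1,-0.003,0,0,0,-1,-0.002,0,0,0]'

```text
time: 6.82
position: [0.5499, 0.1366, 0.0174]
tool_rot: [-0.075, 0.997, -0.0, 0.0]
ft_force: [-0.3, -0.2, 0.5]
grip_width: 0.0872
grip_force: 0.0
```

Request:
servo_tool --rows '[-1,-0.002,0,0,0,-1,-0.001,0,0,0,-1,-0.001,0,0,0]'

```text
time: 7.07
position: [0.5533, 0.1372, 0.0174]
tool_rot: [-0.075, 0.997, -0.0, -0.0]
ft_force: [0.1, -0.3, 0.3]
grip_width: 0.0871
grip_force: 0.0
```

```bash
python3 -c "
from h import *
st()
p,W=shot('wrist');lathpoly(p,W);cv2.imwrite('pics/w2.png',p['pixels'][:,:,::-1])"
```

```text
t 7.0667 jig [-18.3  44.8] z 17.4 yaw 8.59 F [ 0.1 -0.3] 0.3
lath 0.64 ((535.7781372070312, 134.5685272216797), (28.369409561157227, 153.4959716796875), 3.1480019092559814)
lath 0.6 ((522.7179565429688, 316.234375), (106.9085464477539, 49.0747184753418), 83.65904235839844)
```

View pics/w2.png

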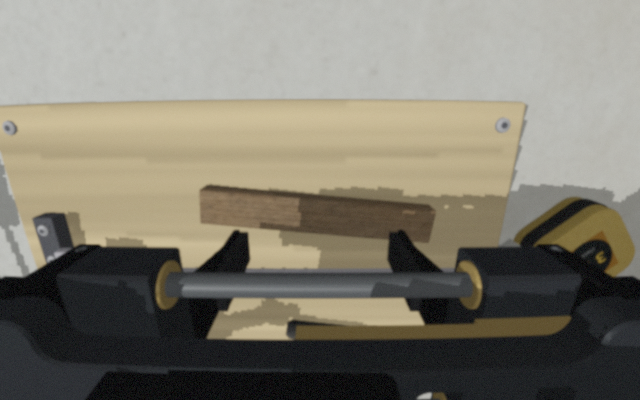

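The view shows the lath spanning about (200,190)–(433,240), on the near side of the fingertips at (238,235) and (398,235). I'd expect it to have been pushed, so I'll check the geometry before moving again.

Run:
```python
from h import *
p,W=shot("wrist");st()
def jw(x,y,z):return np.r_[J+RJ@np.array([x,y])/1000,z/1000]
for n,c in {"corner-":(-105,-180,12),"corner+":(-105,180,12),"stopfront":(-29,-140,24),"tipL":(-18.3,1.3,17.4),"tipR":(-18.3,88,17.4)}.items():print(n,proj(p,W,[jw(*c)]))
print("corner px->jig",[(RJ.T@(x[:2]-J)*1000).round(1).tolist() for x in rays(p,W,[(0,105),(526,104)],.012)])
print("lath top cs->jig",[(RJ.T@(x[:2]-J)*1000).round(1).tolist() for x in rays(p,W,[(203,186),(432,207),(430,240),(200,222)],.026)])
q,V=shot("top");print(place(q,"lath_mid"))
L=[jw(x,y,z) for x,y,z in[(-46,-33,26),(-46,122,26),(-18,122,26),(-18,-33,26)]]
u=proj(q,V,L).mean(0);print(u)
cr=q["pixels"][140:240,220:370];cv2.imwrite("pics/t2.png",cv2.resize(cr,None,fx=5,fy=5,interpolation=cv2.INTER_CUBIC)[:,:,::-1])
```

```text
t 7.2167 jig [-18.3  44.8] z 17.4 yaw 8.59 F [0.6 0.3] -0.3
corner- [[-14.72779061 108.08943792]]
corner+ [[528.4726833  105.54278709]]
stopfront [[ 50.73376925 220.37536229]]
tipL [[255.1768364  232.76929096]]
tipR [[379.65840797 233.21136489]]
corner px->jig [[-106.6, -167.8], [-105.9, 178.1]]
lath top cs->jig [[-54.3, -27.9], [-40.8, 118.8], [-17.2, 120.4], [-29.7, -32.8]]
(array([0.5388, 0.1358, 0.0152]), 0.57)
[276.41452671 200.95459683]
```

View pics/t2.png

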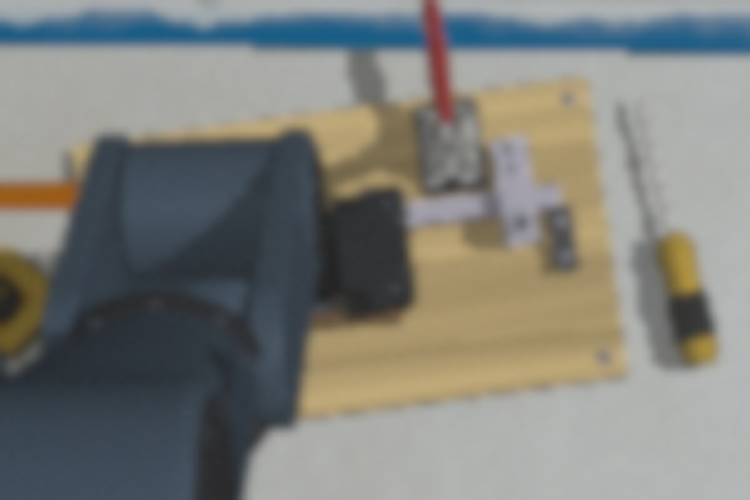

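The lath hasn't moved. The open linkage fingers evidently sit higher than the TCP and passed over it. I'll go back, shut the gripper so the tips reach full length, and push with the closed fingers.

Request:
servo_tool --rows '[-1,0,0,-0.025,0,-1,0,0,-0.025,0,1,0.02,0,0,0,1,0.02,0,0,0,1,0.02,0,0,0]' --newtons 20

```text
time: 7.73
position: [0.4939, 0.1281, 0.0681]
tool_rot: [-0.075, 0.997, -0.0, 0.001]
ft_force: [-0.3, 0.6, 0.4]
grip_width: 0.0741
grip_force: 0.0
```

Request:
servo_tool --rows '[1,0,0,0,0,1,0,0,0,0,1,0,0,0,0,1,0,0,0,0,1,0,0,0,0]'

```text
time: 8.15
position: [0.4957, 0.1283, 0.0675]
tool_rot: [-0.075, 0.997, -0.0, 0.001]
ft_force: [-0.7, -1.1, 0.2]
grip_width: 0.0418
grip_force: 0.0
```

Request:
servo_tool --rows '[1,0,0,0.02,0,1,0,0,0.018,0,1,0,0,0.01,0,1,0,0,0.002,0,1,0,0,0,0]'

```text
time: 8.57
position: [0.494, 0.1282, 0.0167]
tool_rot: [-0.075, 0.997, 0.0, -0.001]
ft_force: [0.4, -0.1, 0.1]
grip_width: 0.0085
grip_force: 0.0
```

```bash
python3 -c "
from h import *
st()"
```

```text
t 8.5667 jig [-78.3  44.6] z 16.7 yaw 8.59 F [ 0.4 -0.1] 0.1
```

Request:
servo_tool --rows '[1,-0.008,0,0,0,1,-0.007,0,0,0,1,-0.006,0,0,0,1,-0.005,0,0,0,1,-0.005,0,0,0]'

```text
time: 8.98
position: [0.5261, 0.133, 0.018]
tool_rot: [-0.075, 0.997, -0.0, 0.001]
ft_force: [-0.4, 0.3, -0.3]
grip_width: 0.0007
grip_force: 0.0
```

Request:
servo_tool --rows '[1,-0.005,0,0,0,1,-0.005,0,0,0,1,-0.004,0,0,0,1,-0.004,0,0,0,1,-0.003,0,0,0]'

```text
time: 9.4
position: [0.546, 0.1361, 0.0174]
tool_rot: [-0.075, 0.997, -0.0, 0.0]
ft_force: [0.5, -0.7, -0.1]
grip_width: 0.0008
grip_force: 0.0
```

Request:
servo_tool --rows '[1,-0.003,0,0,0,1,-0.002,0,0,0,1,-0.001,0,0,0,1,0,0,0,0]'

```text
time: 9.73
position: [0.5516, 0.1369, 0.0174]
tool_rot: [-0.075, 0.997, -0.0, 0.0]
ft_force: [0.1, 0.4, 0.4]
grip_width: 0.0004
grip_force: 0.0
```

```bash
python3 -c "
from h import *
st()
p,W=shot('wrist');lathpoly(p,W)"
```

```text
t 9.7333 jig [-20.   44.8] z 17.4 yaw 8.59 F [0.2 0.3] 0.4
lath 0.84 ((535.690185546875, 134.4729461669922), (28.581802368164062, 153.734619140625), 3.526646375656128)
lath 0.25 ((556.5059204101562, 95.88143157958984), (172.1395721435547, 330.42901611328125), 8.609243392944336)
```

```bash
python3 -c "
from h import *
p,W=shot('wrist')
o=robot.get_obs()
print(proj(p,W,[o['position'],o['position']+[0,0,.012]]),p['intrinsics'])
cv2.imwrite('pics/w3.png',cv2.resize(p['pixels'][150:300,190:450],None,fx=3,fy=3,interpolation=cv2.INTER_CUBIC)[:,:,::-1])
p,W=shot('scene');cv2.imwrite('pics/s3.png',cv2.resize(p['pixels'][170:270,180:380],None,fx=4,fy=4,interpolation=cv2.INTER_CUBIC)[:,:,::-1]);print(proj(p,W,[o['position']])-[180,170])
"
```

```text
[[317.68271952 233.24501957]
 [317.63679749 240.92710342]] [[287.69731736   0.         318.27067833]
 [  0.         287.69731736 196.99266031]
 [  0.           0.           1.        ]]
[[74.62605098 45.63285913]]
```

View pics/w3.png

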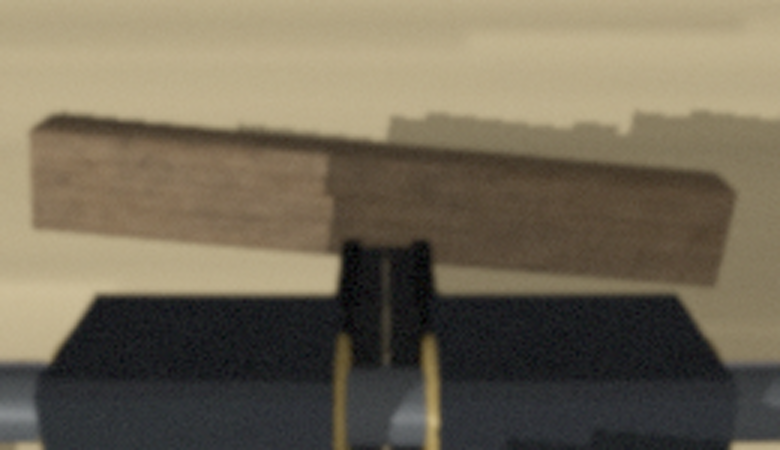

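The crop shows the closed fingertip at about pixel (318,232), overlapping the lath's far edge. The geometry puts the finger end 15–20 mm above the reported TCP, so it passes over the lath. I'll back off and probe down to the board by force.

Request:
servo_tool --rows '[1,0,0,-0.01,0,1,0.02,0,0,0,1,0.02,0,0,0,1,0.02,0,0,0,1,0,0,0.01,0]'

```text
time: 10.35
position: [0.4875, 0.1278, 0.0188]
tool_rot: [-0.075, 0.997, 0.0, -0.002]
ft_force: [-1.6, -0.1, -0.1]
grip_width: 0.0001
grip_force: 0.0
```

Request:
servo_tool --rows '[1,0,0,0,0,1,0,0,0.002,0,1,0,0,0.001,0]'

```text
time: 10.6
position: [0.4942, 0.128, 0.0145]
tool_rot: [-0.075, 0.997, -0.0, 0.001]
ft_force: [-0.2, -0.4, -0.6]
grip_width: 0.0001
grip_force: 0.0
```

Request:
servo_tool --rows '[1,0,0,0.001,0,1,0,0,0.001,0]'

```text
time: 10.77
position: [0.4933, 0.128, 0.0124]
tool_rot: [-0.075, 0.997, -0.0, 0.001]
ft_force: [-0.8, -0.0, -0.3]
grip_width: 0.0006
grip_force: 0.0
```

```bash
python3 -c "
from h import *
st();o=robot.get_obs();p,W=shot('wrist')
print(proj(p,W,[o['position']]))
cv2.imwrite('pics/w4.png',cv2.resize(p['pixels'][90:290,200:460],None,fx=3,fy=3,interpolation=cv2.INTER_CUBIC)[:,:,::-1])"
```

```text
t 10.7667 jig [-79.1  44.5] z 12.4 yaw 8.59 F [-0.8  0.1] -0.3
[[317.67227876 233.26979093]]
```

View pics/w4.png

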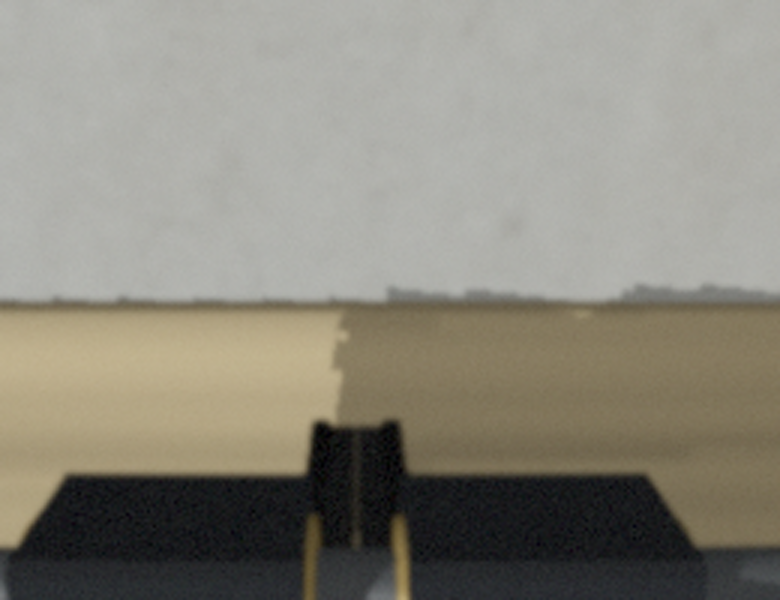

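The tip is at (319,230), above bare board, and there is no contact at TCP z = 12.4 mm. I'll keep probing.

Request:
servo_tool --rows '[1,0,0,0.002,0,1,0,0,0.002,0,1,0,0,0,0]'

```text
time: 11.07
position: [0.492, 0.1279, 0.0081]
tool_rot: [-0.075, 0.997, 0.0, -0.0]
ft_force: [-0.6, -0.7, 0.2]
grip_width: 0.0003
grip_force: 0.0
```

Request:
servo_tool --rows '[1,0,0,0.002,0,1,0,0,0.001,0,1,0,0,0,0]'

```text
time: 11.32
position: [0.492, 0.1279, 0.0052]
tool_rot: [-0.075, 0.997, 0.0, -0.0]
ft_force: [0.0, -0.4, 0.2]
grip_width: 0.0004
grip_force: 0.0
```

Request:
servo_tool --rows '[1,0,0,0.002,0,1,0,0,0.001,0,1,0,0,0,0]'

```text
time: 11.57
position: [0.492, 0.1279, 0.0022]
tool_rot: [-0.075, 0.997, 0.0, -0.0]
ft_force: [1.0, 0.3, 0.7]
grip_width: 0.0006
grip_force: 0.0
```

Request:
servo_tool --rows '[1,0,0,0.001,0,1,0,0,0.001,0,1,0,0,0,0]'

```text
time: 11.82
position: [0.4921, 0.1279, 0.0003]
tool_rot: [-0.075, 0.997, 0.0, -0.0]
ft_force: [0.4, -0.1, 0.3]
grip_width: 0.0005
grip_force: 0.0
```

Request:
servo_tool --rows '[1,0,0,0.001,0,1,0,0,0.001,0,1,0,0,0,0]'

```text
time: 12.07
position: [0.492, 0.1279, -0.0017]
tool_rot: [-0.075, 0.997, 0.0, -0.0]
ft_force: [-0.6, -0.1, 0.1]
grip_width: 0.0003
grip_force: 0.0
```

Request:
servo_tool --rows '[1,0,0,0.001,0,1,0,0,0,0]'

```text
time: 12.23
position: [0.4921, 0.1279, -0.0027]
tool_rot: [-0.075, 0.997, -0.0, -0.0]
ft_force: [0.5, 0.2, 0.2]
grip_width: 0.0004
grip_force: 0.0
```

Request:
servo_tool --rows '[1,0,0,0.001,0,1,0,0,0,0]'

```text
time: 12.4
position: [0.4921, 0.1279, -0.0037]
tool_rot: [-0.075, 0.997, 0.0, -0.0]
ft_force: [0.0, -0.2, 0.1]
grip_width: 0.0005
grip_force: 0.0
```

Request:
servo_tool --rows '[1,-0.008,0,0,0,1,-0.007,0,0,0,1,-0.006,0,0,0,1,-0.005,0,0,0,1,-0.005,0,0,0]'

```text
time: 12.82
position: [0.5235, 0.1327, -0.0035]
tool_rot: [-0.075, 0.997, -0.0, -0.0]
ft_force: [0.0, -0.6, -0.1]
grip_width: 0.0009
grip_force: 0.3
```

Request:
servo_tool --rows '[1,-0.005,0,0,0,1,-0.005,0,0,0,1,-0.004,0,0,0,1,0,0,0,0]'

```text
time: 13.15
position: [0.5382, 0.1347, -0.0035]
tool_rot: [-0.075, 0.997, -0.0, 0.001]
ft_force: [1.0, -0.8, -0.4]
grip_width: 0.0007
grip_force: 0.0
```

```bash
cat >> h.py <<'E'
def lj(n="wrist"):
    p,W=shot(n)
    for a in robot.outline_of(p,"lath_mid")[:2]:
        X=(rays(p,W,np.argwhere(a["region"])[:,::-1],.026)[:,:2]-J)@RJ*1000
        c,s,g=cv2.minAreaRect(X.astype(np.float32));print("lath jig",round(a["score"],2),np.round(c,1),np.round(s,1),round(g,1))
    return p,W
E
python3 -c "
from h import *
st();lj()"
```

```text
t 13.15 jig [-33.6  44.6] z -3.5 yaw 8.59 F [ 0.9 -0.9] -0.4
lath jig 0.53 [-24.2  46.9] [154.3  29.4] 81.3
```

Request:
servo_tool --rows '[1,-0.005,0,0,0,1,-0.005,0,0,0,1,-0.004,0,0,0,1,-0.003,0,0,0,1,0,0,0,0]'

```text
time: 13.67
position: [0.5502, 0.1368, -0.0038]
tool_rot: [-0.075, 0.997, -0.0, -0.004]
ft_force: [-5.4, -2.1, 5.5]
grip_width: 0.0003
grip_force: 2.8
```

```bash
python3 -c "
from h import *
st();lj()"
```

```text
t 13.6667 jig [-21.5  44.9] z -3.8 yaw 8.62 F [-5.7 -1.3] 5.5
lath jig 0.46 [-32.2   4.2] [150.  326.4] 0.1
```

Contact forces have appeared. I'll back away and measure the lath.

Request:
servo_tool --rows '[1,0.01,0,0,0,1,0.015,0,-0.01,0,1,0.015,0,-0.02,0,1,0,0,-0.02,0,1,0,0,-0.02,0]'

```text
time: 14.18
position: [0.5129, 0.1312, 0.0669]
tool_rot: [-0.075, 0.997, 0.0, -0.001]
ft_force: [0.9, 0.2, -0.1]
grip_width: 0.0007
grip_force: 0.0
```

Request:
servo_tool --rows '[1,0.01,0,-0.02,0,1,0,0,-0.02,0,1,0,0,-0.02,0,1,0,0,0,0]'

```text
time: 14.52
position: [0.5074, 0.13, 0.1302]
tool_rot: [-0.075, 0.997, -0.0, 0.004]
ft_force: [0.2, -0.1, -0.5]
grip_width: 0.0003
grip_force: 0.0
```

Run:
```python
from h import *
st();p,W=lj()
for q in ["lath_mid"]+list(P):
    r=place(p,q)
    if r:print(q,np.round(RJ.T@(r[0][:2]-J)*1000,1),r[0][2].round(3),round(r[1],2))
cv2.imwrite("pics/w5.png",cv2.resize(p["pixels"][100:300,160:480],None,fx=2.5,fy=2.5,interpolation=cv2.INTER_CUBIC)[:,:,::-1])
```

```text
t 14.5167 jig [-64.8  44.4] z 130.2 yaw 8.6 F [ 0.2 -0.1] -0.5
lath jig 0.96 [-7.7 45.2] [ 19.6 153.6] 0.1
jig [-1.3 -2.8] 0.0 0.59
stop_face [   5.6 -144. ] 0.016 0.93
drill_bush [   4.7 -124.2] 0.048 0.63
clamp_hinge [ 63.9 -79.5] 0.051 0.63
```

Request:
servo_tool --rows '[1,-0.0158,0.0268,0,0,1,-0.0158,0.0268,0,0,1,-0.0158,0.0268,0,0,1,-0.0158,0.0268,0,0,1,0,0,0,0]'

```text
time: 15.33
position: [0.5532, 0.25, 0.1261]
tool_rot: [-0.076, 0.997, 0.001, 0.002]
ft_force: [0.6, 0.4, 0.4]
grip_width: 0.0002
grip_force: 0.0
```

Request:
servo_tool --rows '[1,0,0,0.03,0,1,0,0,0.03,0,1,0,0,0.03,0,1,0,0,0.01,0,1,0,0,0,0]'

```text
time: 15.75
position: [0.5475, 0.2441, 0.0231]
tool_rot: [-0.075, 0.997, -0.001, -0.004]
ft_force: [0.7, 0.1, 0.0]
grip_width: 0.0004
grip_force: 0.0
```

```bash
sed -i 's/^J=.*;TH/J=np.array([.5795,.0935]);TH/' h.py
python3 - <<'E'
from h import *
st();p,W=lj();lj("scene")
for n,c in {"corner+":(-105,180,12),"fence+yfront":(15,160,24),"stop":(-29,-140,24)}.items():print(n,proj(p,W,[np.r_[J+RJ@np.array(c[:2])/1000,c[2]/1000]]))
cv2.imwrite("pics/w6.png",p["pixels"][:,:,::-1])
E
```

```text
t 15.75 jig [ -9.7 153.6] z 23.1 yaw 8.57 F [0.7 0. ] 0.0
lath jig 0.72 [-3.7 48.9] [155.6  29.4] 90.0
lath jig 0.66 [-13.5  43.2] [187.9 274.8] 0.2
lath jig 0.83 [-10.7  47.8] [ 41.9 153.8] 0.4
corner+ [[359.39115975  88.87349381]]
fence+yfront [[326.45231003 265.320484  ]]
stop [[-71.46922126 204.90438234]]
```

View pics/w6.png

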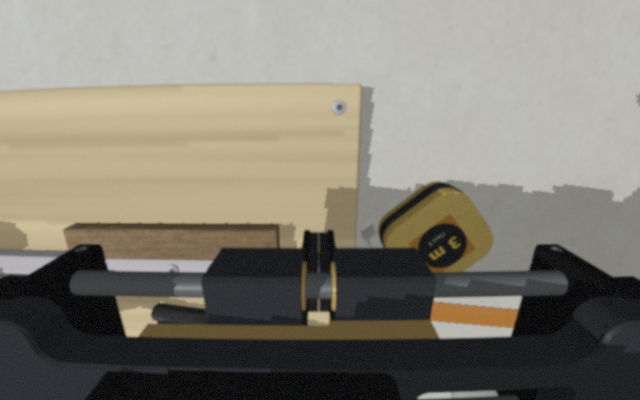

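The view shows the lath from (68,225) to (280,250), flush against the fence strip, with the closed fingers at (318,235) beyond its end. The board corner matches its prediction. I'll lower and push along the fence.

Request:
servo_tool --rows '[1,-0.006,0,0.01,0,1,0,0,0.01,0,1,0,0,0.004,0,1,0,0,0,0]'

```text
time: 16.28
position: [0.5555, 0.2457, 0.0012]
tool_rot: [-0.075, 0.997, -0.0, -0.001]
ft_force: [0.2, 0.5, -1.0]
grip_width: 0.0003
grip_force: 0.0
```

Request:
servo_tool --rows '[1,0,-0.005,0,0,1,0,-0.005,0,0,1,0,-0.006,0,0,1,0,-0.008,0,0,1,0,-0.008,0,0]'

```text
time: 16.7
position: [0.5614, 0.2136, 0.0027]
tool_rot: [-0.075, 0.997, 0.0, 0.0]
ft_force: [-0.4, -0.1, 0.1]
grip_width: 0.0005
grip_force: 0.1
```

Request:
servo_tool --rows '[1,0,-0.008,0,0,1,0,-0.008,0,0,1,0,-0.008,0,0,1,0,-0.008,0,0,1,0,-0.006,0,0]'

```text
time: 17.12
position: [0.5671, 0.1758, 0.0025]
tool_rot: [-0.075, 0.997, -0.0, 0.0]
ft_force: [-0.4, 1.3, 0.4]
grip_width: 0.0004
grip_force: 0.3
```

Request:
servo_tool --rows '[1,0,-0.006,0,0,1,0,-0.006,0,0,1,0,-0.005,0,0,1,0,-0.004,0,0,1,0,0,0,0]'

```text
time: 17.53
position: [0.5702, 0.1552, 0.0024]
tool_rot: [-0.075, 0.997, -0.0, 0.0]
ft_force: [-0.1, 0.0, -0.6]
grip_width: 0.0004
grip_force: 0.0
```

```bash
python3 -c "
from h import *
st();lj();lj('scene')"
```

```text
t 17.5333 jig [-0.2 62.4] z 2.4 yaw 8.55 F [-0.1  0. ] -0.6
lath jig 0.87 [ -4.1 -22.9] [ 28.7 153.3] 0.9
lath jig 0.72 [44.5  0.2] [375.  352.1] 0.5
lath jig 0.65 [-10.9 -23.3] [ 42.  151.6] 0.6
```

Lath centre is at jig y ≈ −23, parallel, with 40 mm to go. Continuing in this orientation would bring the wide gripper body alongside the clamp, so I'll back off, lift and turn the tool 90° first.

Request:
servo_tool --rows '[1,0,0.015,0,0,1,0,0.005,-0.02,0,1,0,0,-0.025,0,1,0,0,0,7,1,0,0,0,7]'

```text
time: 18.15
position: [0.5683, 0.1766, 0.0491]
tool_rot: [0.05, 0.999, 0.0, 0.002]
ft_force: [0.1, -0.5, 0.3]
grip_width: -0.0001
grip_force: 0.0
```

Request:
servo_tool --rows '[1,0,0,0,7,1,0,0,0,7,1,0,0,0,7,1,0,0,0,7,1,0,0,0,7]'

```text
time: 18.57
position: [0.5668, 0.1762, 0.0474]
tool_rot: [0.348, 0.938, -0.0, -0.0]
ft_force: [-0.2, -0.1, -0.2]
grip_width: 0.0004
grip_force: 0.0
```

Request:
servo_tool --rows '[1,0,0,0,7,1,0,0,0,7,1,0,0,0,7,1,0,0,0,7,1,0,0,0,7]'

```text
time: 18.98
position: [0.5668, 0.1762, 0.0474]
tool_rot: [0.614, 0.79, -0.0, -0.0]
ft_force: [-0.2, 0.4, -0.4]
grip_width: 0.0006
grip_force: 0.0
```

Request:
servo_tool --rows '[1,0,0,0,6,1,0,0,0,0,1,0,0,0,0]'

```text
time: 19.23
position: [0.5669, 0.1761, 0.0474]
tool_rot: [0.651, 0.759, -0.0, -0.0]
ft_force: [-1.1, 0.2, -0.5]
grip_width: 0.0006
grip_force: 0.0
```

```bash
python3 -c "
from h import *
st();lj();lj('scene')"
```

```text
t 19.2333 jig [-0.4 83.5] z 47.4 yaw -81.22 F [-1.   0.3] -0.5
lath jig 0.86 [-1.5 -8.2] [18.3 13.9] 0.5
lath jig 0.79 [-10.4 -22.1] [ 41.8 148.4] 0.4
```

Request:
servo_tool --rows '[1,0,-0.001,0.02,0,1,0,0,0.02,0,1,0,0,0.006,0,1,0,0,0,0]'

```text
time: 19.77
position: [0.5645, 0.1755, -0.0002]
tool_rot: [0.652, 0.758, -0.002, -0.001]
ft_force: [-0.1, 0.9, 0.6]
grip_width: 0.0003
grip_force: 0.0
```

Request:
servo_tool --rows '[1,-0.008,0,0,0,1,-0.006,0,0,0,1,-0.005,0,0,0,1,-0.005,0,0,0,1,-0.005,0,0,0]'

```text
time: 20.18
position: [0.5711, 0.1464, 0.0023]
tool_rot: [0.652, 0.758, 0.001, 0.0]
ft_force: [0.3, 0.6, -0.3]
grip_width: 0.0008
grip_force: 0.3
```

Request:
servo_tool --rows '[1,-0.005,0,0,0,1,-0.005,0,0,0,1,-0.005,0,0,0,1,-0.004,0,0,0,1,-0.003,0,0,0]'

```text
time: 20.6
position: [0.5738, 0.1247, 0.0015]
tool_rot: [0.652, 0.758, -0.0, -0.0]
ft_force: [-0.0, 1.1, 1.8]
grip_width: 0.0001
grip_force: 0.3
```

Request:
servo_tool --rows '[1,-0.002,0,0,0,1,0,0,0,0]'

```text
time: 20.77
position: [0.574, 0.1228, 0.0014]
tool_rot: [0.652, 0.758, -0.0, 0.0]
ft_force: [0.1, 0.5, -0.3]
grip_width: 0.0001
grip_force: 0.0
```

```bash
python3 -c "
from h import *
st();lj();lj('scene')"
```

```text
t 20.7667 jig [-1.1 29.8] z 1.4 yaw -81.43 F [0.2 0.5] -0.3
lath jig 0.79 [ -1.8 -22.9] [14.2 11.6] 0.2
lath jig 0.71 [46.6 -0.5] [371.2 350.7] 0.2
lath jig 0.65 [-12.  -56.3] [149.3  38. ] 87.4
```

Request:
servo_tool --rows '[1,-0.002,0,0,0,1,-0.001,0,0,0,1,-0.001,0,0,0,1,0,0,0,0]'

```text
time: 21.3
position: [0.5741, 0.1208, 0.0014]
tool_rot: [0.653, 0.758, 0.001, -0.001]
ft_force: [-0.8, 5.3, -0.5]
grip_width: 0.0008
grip_force: 2.8
```

Request:
servo_tool --rows '[1,-0.001,0,0,0,1,-0.001,0,0,0,1,0,0,0,0]'

```text
time: 21.55
position: [0.5738, 0.1205, 0.0014]
tool_rot: [0.653, 0.757, 0.001, -0.002]
ft_force: [-1.0, 10.5, 0.7]
grip_width: 0.0005
grip_force: 5.5
```

At 10 N it has met the end stop. I'll back off and check the front side.

Request:
servo_tool --rows '[1,0.015,0,0,0,1,0.01,0,-0.02,0,1,0,0,-0.03,0,1,-0.012,-0.025,0,0,1,-0.015,-0.03,0,0]'

```text
time: 21.97
position: [0.5248, 0.1077, 0.0535]
tool_rot: [0.651, 0.759, 0.003, 0.004]
ft_force: [-0.3, -0.9, -0.7]
grip_width: 0.0003
grip_force: 0.0
```

Request:
servo_tool --rows '[1,-0.025,0,0,0,1,-0.025,0,0,0,1,0,0,0,0,1,0,0,0,0]'

```text
time: 22.3
position: [0.5289, 0.0565, 0.0517]
tool_rot: [0.653, 0.757, 0.0, 0.0]
ft_force: [-0.5, 1.1, -0.3]
grip_width: 0.0007
grip_force: 0.0
```

Run:
```python
from h import *
st();p,W=lj();lj("scene")
cv2.imwrite("pics/w7.png",p["pixels"][:,:,::-1])
for q in ["lath_mid","stop_face","drill_bush","fence_face","clamp_hinge","clamp_pad"]:
    r=place(p,q)
    if r:print(q,np.round(RJ.T@(r[0][:2]-J)*1000,1),r[0][2].round(3),round(r[1],2))
```

```text
t 22.3 jig [-55.5 -29.2] z 51.7 yaw -81.56 F [-0.3  1.2] -0.3
lath jig 0.88 [ -3.4 -17.8] [26.3 74. ] 0.3
lath jig 0.98 [-11.9 -58. ] [156.8  47.5] 87.4
lath_mid [ -2.9 -63.9] 0.016 0.73
fence_face [16.5  5.6] 0.016 0.88
clamp_hinge [ 61.9 -79.3] 0.055 0.79
clamp_pad [ 19.5 -76.7] 0.1 0.55
```

Request:
servo_tool --rows '[1,0.004,0,0.025,0,1,0,0,0.02,0,1,0,0,0.005,0,1,0,0,0,0]'

```text
time: 23.13
position: [0.5263, 0.0619, 0.0001]
tool_rot: [0.652, 0.758, -0.001, -0.001]
ft_force: [0.3, -0.2, 0.0]
grip_width: 0.0007
grip_force: 0.0
```

Request:
servo_tool --rows '[1,0,0.007,0,0,1,0,0.007,0,0,1,0,0.005,0,0,1,0,0.004,0,0,1,0,0.003,0,0]'

```text
time: 23.55
position: [0.555, 0.0656, 0.0023]
tool_rot: [0.652, 0.758, 0.001, 0.001]
ft_force: [0.6, 0.1, -0.4]
grip_width: 0.0006
grip_force: 0.0
```

Request:
servo_tool --rows '[1,0,0.002,0,0,1,0,0.002,0,0,1,0,0.002,0,0,1,0,0,0,0]'

```text
time: 23.88
position: [0.5597, 0.0665, 0.0015]
tool_rot: [0.652, 0.758, 0.0, 0.0]
ft_force: [-0.2, -0.6, -0.1]
grip_width: 0.0003
grip_force: 0.0
```

Request:
servo_tool --rows '[1,0,0.002,0,0,1,0,0.001,0,0,1,0,0,0,0]'

```text
time: 24.13
position: [0.5624, 0.0669, 0.0014]
tool_rot: [0.652, 0.758, 0.0, 0.0]
ft_force: [0.1, 0.1, 0.3]
grip_width: 0.0004
grip_force: 0.0
```

```bash
python3 -c "
from h import *
st();lj()"
```

```text
t 24.1333 jig [-20.8 -23.8] z 1.4 yaw -81.41 F [0.1 0.1] 0.3
```

Request:
servo_tool --rows '[1,0,0.002,0,0,1,0,0.001,0,0,1,0,0,0,0]'

```text
time: 24.48
position: [0.5627, 0.0672, 0.0012]
tool_rot: [0.652, 0.758, -0.002, -0.002]
ft_force: [-4.2, -2.3, 2.8]
grip_width: 0.0003
grip_force: 2.4
```

Request:
servo_tool --rows '[1,0,0.002,0,0,1,0,0,0,0]'

```text
time: 24.65
position: [0.5626, 0.0672, 0.0011]
tool_rot: [0.652, 0.758, -0.003, -0.003]
ft_force: [-6.2, -3.5, 5.1]
grip_width: 0.0005
grip_force: 3.8
```

Request:
servo_tool --rows '[1,0,0.001,0,0,1,0,0,0,0]'

```text
time: 24.82
position: [0.5627, 0.0672, 0.0011]
tool_rot: [0.652, 0.758, -0.004, -0.004]
ft_force: [-7.6, -4.2, 6.8]
grip_width: 0.0003
grip_force: 4.5
```

Both contacts are confirmed. I'll back off, lift, turn back 90° so the body stays clear of the handle, and check the lath and the clamp angle.

Request:
servo_tool --rows '[1,0,-0.015,0,0,1,0,-0.015,-0.015,0,1,0,0,-0.035,0,1,0,0,-0.035,-7,1,0,0,-0.035,-7]'

```text
time: 25.23
position: [0.5384, 0.0633, 0.1225]
tool_rot: [0.553, 0.833, 0.0, -0.0]
ft_force: [1.5, -0.1, -0.7]
grip_width: 0.0002
grip_force: 0.0
```

Request:
servo_tool --rows '[1,0,0,-0.03,-7,1,0,0,0,-7,1,0,0,0,-7,1,0,0,0,-7,1,0,0,0,-7]'

```text
time: 25.65
position: [0.5392, 0.0634, 0.1521]
tool_rot: [0.276, 0.961, 0.0, 0.001]
ft_force: [1.1, -0.2, -0.2]
grip_width: 0.0007
grip_force: 0.0
```

Request:
servo_tool --rows '[1,0,0,0,-7,1,0,0,0,-7,1,0,0,0,-7,1,0,0,0,-7,1,0,0,0,-7]'

```text
time: 26.07
position: [0.5391, 0.0634, 0.1516]
tool_rot: [-0.026, 1.0, 0.0, 0.001]
ft_force: [-0.2, -1.2, 0.4]
grip_width: 0.0006
grip_force: 0.0
```

Request:
servo_tool --rows '[1,0,0,0,-6,1,0,0,0,0,1,0,0,0,0]'

```text
time: 26.32
position: [0.5389, 0.0634, 0.1515]
tool_rot: [-0.073, 0.997, 0.0, 0.0]
ft_force: [0.9, 0.1, 0.2]
grip_width: 0.0004
grip_force: 0.0
```

Run:
```python
from h import *
st();p,W=lj();lj("scene")
for q in ["lath_mid","stop_face","drill_bush","fence_face","clamp_hinge","clamp_pad","jig"]:
    r=place(p,q)
    if r:print(q,np.round(RJ.T@(r[0][:2]-J)*1000,1),r[0][2].round(3),round(r[1],2))
cv2.imwrite("pics/w8.png",cv2.resize(p["pixels"][100:300,120:440],None,fx=2.5,fy=2.5,interpolation=cv2.INTER_CUBIC)[:,:,::-1])
```

```text
t 26.3167 jig [-44.6 -23.8] z 151.5 yaw 8.43 F [ 0.9 -0.1] 0.2
lath jig 0.86 [ -4.5 -60.1] [ 27.4 154.1] 0.1
lath jig 0.7 [ -9.7 -59.7] [153.5  42.9] 87.4
lath_mid [ -0.5 -57.4] 0.021 0.6
stop_face [   3.  -140.5] 0.018 0.59
drill_bush [   2.7 -116.6] 0.051 0.84
fence_face [17.1  7.6] 0.015 0.85
jig [-4.6  2.2] 0.0 0.86
```

View pics/w8.png

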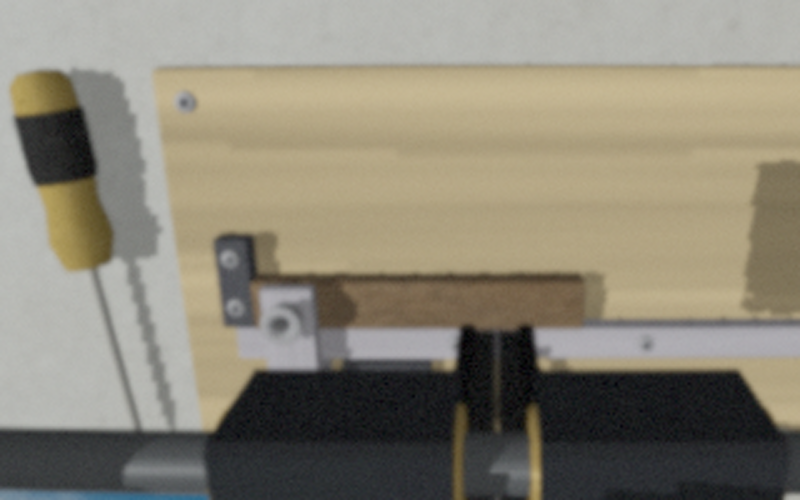

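The crop shows the lath's end against the stop at (250,285) and its long side flush on the fence along y≈325; it is home. Next I'll move behind the clamp arm.

Request:
servo_tool --rows '[1,-0.027,-0.0112,0,0,1,-0.027,-0.0112,0,0,1,-0.027,-0.0112,0,0,1,-0.027,-0.0112,0,0,1,-0.027,-0.0112,0,0]'

```text
time: 27.28
position: [0.6815, 0.0278, 0.1514]
tool_rot: [-0.075, 0.997, 0.0, -0.0]
ft_force: [0.8, -0.3, 0.7]
grip_width: 0.0008
grip_force: 0.0
```

Request:
servo_tool --rows '[1,0,0,0,0,1,0,0,0,0]'

```text
time: 27.45
position: [0.6813, 0.0275, 0.1508]
tool_rot: [-0.074, 0.997, 0.0, -0.0]
ft_force: [-0.3, 0.7, -0.3]
grip_width: 0.0002
grip_force: 0.0
```

Run:
```python
from h import *
st()
p,W=shot("wrist")
for q in ["clamp_hinge","clamp_pad","clamp_arm","lath_mid"]:
    for n in("wrist","scene"):
        p,W=shot(n) if 1 else 0
        r=place(p,q) if q!="clamp_arm" else None
        s=robot.spot_in(p,q)
        if r:print(n,q,np.round(RJ.T@(r[0][:2]-J)*1000,1),r[0][2].round(3),round(r[1],2))
        if s:print(n,q,"spot",np.round(RJ.T@(np.array(s[0]["at"])[:2]-J)*1000,1),s[0]["at"][2],round(s[0]["score"],2))
```

```text
t 27.45 jig [ 91.  -80.1] z 150.8 yaw 8.54 F [-0.2  0.7] -0.3
wrist clamp_hinge [ 65.3 -76.9] 0.053 0.67
wrist clamp_hinge spot [-14.2  -1.6] 0.0102 0.81
scene clamp_hinge [ 61.  -78.6] 0.053 0.61
scene clamp_hinge spot [-34.6   0.7] 0.0152 0.63
wrist clamp_pad [ 20.5 -74.5] 0.101 0.66
wrist clamp_pad spot [ 56.5 -74.1] 0.1028 0.78
scene clamp_pad [ 17.6 -79.9] 0.104 0.54
scene clamp_pad spot [ 42.2 -80.1] 0.1082 0.51
wrist clamp_arm spot [ 56.1 -79.3] 0.1089 0.75
scene clamp_arm spot [ 44.7 -80.6] 0.1115 0.59
wrist lath_mid [ -1.5 -63.1] 0.019 0.82
wrist lath_mid spot [ -2.3 -50.5] 0.0279 0.84
scene lath_mid [ -3.  -61.3] 0.016 0.71
scene lath_mid spot [ -7.3 -52.1] 0.0231 0.62
```

Request:
servo_tool --rows '[1,0,0,0.025,0,1,0,0,0.02,0,1,0,0,0.01,0,1,0,0,0.006,0,1,0,0,0,0]'

```text
time: 29.02
position: [0.6795, 0.0282, 0.089]
tool_rot: [-0.075, 0.997, 0.0, -0.001]
ft_force: [-1.0, -0.0, 0.2]
grip_width: 0.0002
grip_force: 0.0
```

Request:
servo_tool --rows '[1,-0.006,0,0,0,1,-0.006,0,0,0,1,0,0,0,0]'

```text
time: 29.27
position: [0.6952, 0.0298, 0.0921]
tool_rot: [-0.075, 0.997, -0.0, 0.003]
ft_force: [0.1, -0.8, 0.1]
grip_width: 0.0007
grip_force: 0.0
```

Sign slip: tool x is the jig's −x, and it was harmless because the tool only moved further into the clear. Now pushing towards the lath.

Request:
servo_tool --rows '[1,0.012,0,0,0,1,0.012,0,0,0,1,0.008,0,0,0,1,0.006,0,0,0,1,0,0,0,0]'

```text
time: 29.68
position: [0.6552, 0.0242, 0.0912]
tool_rot: [-0.075, 0.997, -0.0, 0.001]
ft_force: [1.9, 0.3, -1.7]
grip_width: 0.0006
grip_force: 0.7
```

Request:
servo_tool --rows '[1,0.005,0,0,0,1,0.005,0,0,0,1,0.004,0,0,0,1,0,0,0,0]'

```text
time: 30.02
position: [0.6404, 0.0219, 0.0907]
tool_rot: [-0.075, 0.997, -0.0, -0.0]
ft_force: [1.0, 1.1, 0.3]
grip_width: 0.0006
grip_force: 0.9
```

```bash
cat >> h.py <<'E'
def cl():
    st()
    for n in("wrist","scene"):
        p,W=shot(n)
        for q in("clamp_pad","lath_mid"):
            r=place(p,q)
            if r:print(n,q,np.round(RJ.T@(r[0][:2]-J)*1000,1),r[0][2].round(3),round(r[1],2))
E
python3 -c "
from h import *
cl()"
```

```text
t 30.0167 jig [ 49.8 -79.8] z 90.7 yaw 8.59 F [1.2 0.9] 0.3
wrist lath_mid [ -3.4 -63.4] 0.018 0.69
scene clamp_pad [  1.7 -80.4] 0.086 0.57
scene lath_mid [ -4.4 -60.2] 0.018 0.7
```

Request:
servo_tool --rows '[1,0.005,0,0.003,0,1,0.005,0,0.003,0,1,0.005,0,0.004,0,1,0.005,0,0.004,0,1,0,0,0,0]'

```text
time: 30.73
position: [0.6189, 0.0188, 0.0761]
tool_rot: [-0.075, 0.997, -0.0, -0.002]
ft_force: [-0.2, -0.5, 2.2]
grip_width: 0.0005
grip_force: 0.9
```

Request:
servo_tool --rows '[1,0.005,0,0.004,0,1,0.005,0,0.004,0,1,0.005,0,0.004,0,1,0,0,0,0]'

```text
time: 31.07
position: [0.6043, 0.017, 0.0633]
tool_rot: [-0.075, 0.997, 0.0, -0.002]
ft_force: [0.7, -0.7, 0.1]
grip_width: 0.0002
grip_force: 0.6
```

```bash
python3 -c "
from h import *
cl()"
```

```text
t 31.0667 jig [ 13.3 -79.3] z 63.3 yaw 8.59 F [ 0.6 -0.8] 0.1
wrist clamp_pad [ -0.1 -77. ] 0.038 0.6
wrist lath_mid [ -3.6 -63.9] 0.019 0.84
scene clamp_pad [ -7.8 -75.7] 0.042 0.61
scene lath_mid [ -1.4 -62.6] 0.018 0.75
```

Request:
servo_tool --rows '[1,0.004,0,0.003,0,1,0.004,0,0.003,0,1,0,0,0.002,0,1,0,0,0,0]'

```text
time: 31.7
position: [0.5975, 0.0155, 0.0561]
tool_rot: [-0.075, 0.997, -0.0, -0.001]
ft_force: [0.3, 0.3, 1.4]
grip_width: 0.0002
grip_force: 0.6
```

Request:
servo_tool --rows '[1,0,0,0.002,0,1,0,0,0.002,0,1,0,0,0,0]'

```text
time: 31.95
position: [0.5968, 0.0157, 0.0518]
tool_rot: [-0.075, 0.997, 0.0, -0.002]
ft_force: [-1.5, -0.7, 0.8]
grip_width: 0.0005
grip_force: 0.8
```

Request:
servo_tool --rows '[1,0,0,0.002,0,1,0,0,0,0]'

```text
time: 32.12
position: [0.5976, 0.0159, 0.0499]
tool_rot: [-0.075, 0.997, 0.0, -0.001]
ft_force: [-2.0, -1.3, 1.5]
grip_width: 0.0004
grip_force: 0.8
```

Request:
servo_tool --rows '[1,0,0,0.001,0,1,0,0,0.001,0,1,0,0,0,0]'

```text
time: 32.37
position: [0.598, 0.0159, 0.0493]
tool_rot: [-0.075, 0.997, 0.0, -0.0]
ft_force: [-4.1, -0.4, 8.9]
grip_width: 0.0007
grip_force: 4.3
```

Request:
servo_tool --rows '[1,0,0,0.001,0,1,0,0,0.001,0,1,0,0,0,0]'

```text
time: 32.62
position: [0.5981, 0.0159, 0.0489]
tool_rot: [-0.075, 0.997, -0.0, -0.0]
ft_force: [-6.0, 0.1, 18.1]
grip_width: 0.0007
grip_force: 8.9
```

```bash
python3 -c "
from h import *
cl()"
```

```text
t 32.6167 jig [  7.1 -79.5] z 48.9 yaw 8.61 F [-5.9  1. ] 18.1
wrist clamp_pad [  5.9 -74.6] 0.023 0.78
wrist lath_mid [ -2.  -63.6] 0.021 0.71
scene clamp_pad [ -0.9 -78.5] 0.025 0.66
scene lath_mid [ -2.6 -60.3] 0.017 0.57
```

Request:
servo_tool --rows '[1,0,0,0.001,0,1,0,0,0,0]'

```text
time: 33.08
position: [0.5982, 0.0159, 0.0487]
tool_rot: [-0.075, 0.997, -0.0, 0.0]
ft_force: [-6.8, -0.2, 22.2]
grip_width: 0.0008
grip_force: 11.2
```

Request:
servo_tool --rows '[1,0,0,-0.003,0,1,0,0,-0.004,0,1,0,0,-0.01,0,1,0,0,-0.02,0,1,0,0,-0.03,0]'

```text
time: 33.5
position: [0.5967, 0.0161, 0.1108]
tool_rot: [-0.075, 0.997, 0.001, -0.002]
ft_force: [-0.4, 0.4, 0.3]
grip_width: 0.0005
grip_force: 0.0
```

Request:
servo_tool --rows '[1,0.02,0,-0.035,0,1,0.03,0,-0.03,0,1,0.03,0,0,0,1,0,0,0,0,1,0,0,0,0]'

```text
time: 33.92
position: [0.5189, 0.004, 0.1777]
tool_rot: [-0.075, 0.997, 0.0, 0.001]
ft_force: [0.9, -0.2, -0.2]
grip_width: 0.0
grip_force: 0.0
```

```bash
python3 -c "
from h import *
cl();lj();lj('scene')
p,W=shot('scene')
for q in('measure','driver','level','marker_black'):
    r=place(p,q);print(q,r and r[0].round(4))"
```

```text
t 33.9167 jig [-73.  -79.7] z 177.7 yaw 8.55 F [ 0.9 -0.4] -0.2
wrist lath_mid [ -2. -61.] 0.019 0.93
scene clamp_pad [   1.4 -136.6] 0.016 0.67
lath jig 0.77 [ -4. -60.] [ 27.7 151.5] 0.1
lath jig 0.73 [-10.5 -59.8] [ 41.8 153.8] 0.2
lath jig 0.41 [117.8 -75.7] [243.2  21. ] 0.5
measure [ 0.5444  0.3211 -0.0017]
driver [ 0.5975 -0.1204  0.0006]
level [ 0.4991 -0.4134 -0.0005]
marker_black [0.6392 0.1929 0.0098]
```

```bash
python3 -c "
from h import *
for n in('wrist','scene','top'):
    p,W=shot(n)
    for q in('clamp_arm','clamp_pad'):
        for s in robot.spot_in(p,q)[:1]:print(n,q,'spot',np.round(RJ.T@(np.array(s['at'])[:2]-J)*1000,1),round(s['at'][2],4),round(s['score'],2))
        if q=='clamp_pad':
            for s in robot.place_of(p,q)[:2]:print(n,q,np.round(RJ.T@(np.array(s['at'])[:2]-J)*1000,1),round(s['at'][2],4),round(s['score'],2))
"
```

```text
wrist clamp_arm spot [ 66.4 -77.4] 0.1038 0.77
wrist clamp_pad spot [-41.8  22.9] 0.0106 0.72
scene clamp_pad spot [ 50.2 -79.7] 0.0619 0.59
scene clamp_pad [  0.2 -76.9] 0.0264 0.65
top clamp_arm spot [ 75.2 -75.3] 0.1198 0.42
top clamp_pad spot [ -3.2 232.6] 0.0285 0.18
```

```bash
python3 -c "
from rig import robot
print(robot.hand_in())"
```

```text
the job is handed in; nothing more can be done
None
```

I handed the job in at about 34 s of the 61 s allowed, with no verdict shown. The lath met the end stop and the fence with clear contact forces, the clamp pad was pressed onto it with about 22 N and stayed down after release, and the other items had not moved measurably in the last camera check.

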